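Hold the airbrush shield over the doll's face

ROBOT

A 6-joint arm with a two-finger parallel gripper is mounted at the origin on the work surface. World frame = base frame: x ahead of the robot, y to its left, z up, the work surface at z = 0. Lengths are in m, angles in rad, forces in N, time in s.
With the tool pointing down it reaches from about 0.275 to 0.825 m from the base axis. Payload 5.2 kg.
Tool frame: the origin (TCP) lies midway between the tips of the shut fingers; the grasp point (between the pads) lies 19 mm behind it; z points along the fingers, y is the line along which they close (so a half turn about z gives the same grasp; the last joint's range is limited). The gripper opens to 93 mm and grips with 3 to 60 N. Pads are 15 mm wide; open, the fingers measure 128 mm over their backs; the gripper's body (75 mm by 188 mm) begins 65 mm behind the grasp point.
Start: joints at [0.959, 0.259, 1.535, -0, 1.348, -0.203], TCP at [0.219, 0.505, 0.219] pointing down, gripper open.
Joint ranges: [-3.14, 3.14], [-0.91, 2.08], [0.19, 2.58], [-1.22, 4.36], [0.22, 2.71], [-3.12, 3.12]. Speed limits (rad/s): [2.57, 2.57, 3.14, 3.14, 3.14, 3.14].

INTERFACE

Orientations are given as a unit quaternion [x, y, z, w].
In Python, from rig import r, snapshot gives the robot as it stands.
- The arm moves only by the tool send_rows, never from a script. Its argument "moves" is a list of rows, each a list of 5 numbers: the opening, from -1 (shut) to 1 (fully open), then the shift along the tool's x, y, z as a fraction of full scale, then the turn about the tool's z as a fraction of full scale. In form: [[jaw, x, y, z, twist], ...]. A call has 1 to 20 rows; each row is the pose to reach, as a shift and turn from the pose commanded when the call began, along the tool's axes at that moment, turning the shorter way round; what a row does not reach only later rows make up. Full scale, the value 1, is 0.1 m for a shift and 180 degrees for a turn. A row lasts 1/10 s, in which the tool goes at most 50 mm and 8.59 degrees, less where a joint would pass 70% of its speed; a pose out of reach is approached as far as the arm can. A call with a number of a shift or a turn outside -1 to 1 is refused whole. A call with a gripper value outside its range is refused whole. The fingers move at their own pace and stop on an object; "newtons" is the grip in N (left out, the last holds). Time passes only in rows, so rows that repeat a pose let the fingers close. It gives the time, the measured TCP pose, the force, the opening and the grip force at its end, in the units of the state.
- r.get_obs(): the state, without advancing time (a new reading comes with each control period).
- snapshot(name): name is "side" or "top"; returns a dict with "color" (420x560x3 uint8, red, green, blue), "fx", "fy", "cx", "cy" (pixels), "camera_from_world" (4x4, takes a point from world to camera coordinates). Camera axes: x right, y down, z forward; pixel columns grow to the right and rows downward; lengths in m; the calibration is good to about 2 mm. A picture is of the moment at which its call begins. There is no depth.
- r.sign_off(): hands the job in; it is judged then, once.
The state is a dict: "t": time; "joint_pos": joint angles; "qvel": joint speeds; "tau": joint torques, N m; "ee_pos": TCP position; "tool_rot": TCP orientation; "wrist_force": force on the tool from outside, world axes, zero at the start; "wrist_torque": the same for the moment, N m; "opening": finger opening in m; "gripper_force": force on a finger pad.
Only numpy, scipy, OpenCV 4.12 (cv2) and the standard library are available. Lean on these libraries where they do the work, as an engineer would, in place of code of your own. Each camera call takes 0.05 s, during which the arm holds its last target. There are 200 camera calls.

TASK

Pick up the airbrush shield, carry it over the brush stand, higher than the brushes, and hold it level over the doll's face for spraying the blush: grip towards the chin, one opening over each cheek, the bridge between the openings right above the nose with a gap of about a centimetre. The face is freshly sealed, so nothing may touch the head, and the brushes, stand and pots stay where they are. Finish while holding the shield still there in the air; do not put it down or let go.

Things in the scene. Friction and masses are not known exactly. Their poses are not given: they have to be found in the camera images.
- shield: Airbrush shield lying flat on the bench: bare aluminium sheet 3 mm thick, 90 mm (x) by 96 mm (y), two round 24 mm openings at y = +22 and -22 mm, and a tongue 34 mm wide out to x = -96 mm that carries an upright wooden grip. Origin: midway between the openings, on the sheet's underside. x points away from the grip, y from opening to opening, z up. 0.08 to 0.15 kg.
- shield_grip (a point): Where to grip the shield's upright wooden grip (36 mm along the shield's x, 14 mm thick along its y, from 3 to 48 mm above the sheet's underside): on its centre line, 70 mm behind the shield's origin (towards -x), 30 mm above the sheet's underside. Fingers closing along the shield's y take it across its 14 mm. Axes as the shield's.
- doll_head: Cream resin doll head, face up on a low painting stand (round steel base, 96 mm diameter); one loose piece, 0.9 kg. Head 103 mm chin to crown, 80 mm wide. Origin: centre of the stand's underside, on the bench. x points from chin to crown, y from cheek to cheek, z up; chin and neck stub lie to -x. The cheeks lie 22 mm either side of the nose tip, along y.
- nose_tip (a point): Tip of the doll's nose, the highest point of the face: 9.5 mm towards the chin (-x) from the head's origin, and 121.5 mm above the bench. Axes as the head's.
- brush_stand: Clear acrylic brush stand, 250 mm long (x), 60 mm wide (y) and 68 mm high, loose, 0.7 kg, with six upright brushes in a row along its x. It stands between the shield and the head. Origin: centre of its underside on the bench; z up.
- brush1_tip (a point): Bristle end of brush 1, a loose brush 150 mm long and 7 to 8 mm thick standing in the brush stand at x = -95 mm of the stand; this upper end is 158 mm above the bench.
- brush2_tip (a point): Bristle end of brush 2, a loose brush 150 mm long and 7 to 8 mm thick standing in the brush stand at x = -57 mm of the stand; this upper end is 158 mm above the bench.
- brush3_tip (a point): Bristle end of brush 3, a loose brush 150 mm long and 7 to 8 mm thick standing in the brush stand at x = -19 mm of the stand; this upper end is 158 mm above the bench.
- brush4_tip (a point): Bristle end of brush 4, a loose brush 150 mm long and 7 to 8 mm thick standing in the brush stand at x = 19 mm of the stand; this upper end is 158 mm above the bench.
- brush5_tip (a point): Bristle end of brush 5, a loose brush 150 mm long and 7 to 8 mm thick standing in the brush stand at x = 57 mm of the stand; this upper end is 158 mm above the bench.
- brush6_tip (a point): Bristle end of brush 6, a loose brush 150 mm long and 7 to 8 mm thick standing in the brush stand at x = 95 mm of the stand; this upper end is 158 mm above the bench.
- compact: Round blush pan in a black case, 62 mm diameter, 12 mm high, on the bench. Origin: centre of its underside. Bystander.
- bottle: White dropper bottle with a black cap, 30 mm diameter, 74 mm high, on the bench. Origin: centre of its underside. Bystander.
- jar: Small glass jar with a white lid, 40 mm diameter, 35 mm high, on the bench. Origin: centre of its underside. Bystander.
Things that resemble listed ones, but are neither listed nor needed, are in the scene too. Of the things shaped like the shield, the aluminium one is meant. Several things look just like the doll_head: the one meant starts farthest to the robot's left.

How it is judged:
On the way, in this order (a step that is already met when the one before it is completed fails the run):
1. the shield is picked up: gripped, and 30 mm or more off the bench (height (world z) of shield above 0.03 m and contact force between shield and the fingers above 1 N), for 0.1 s.
2. the shield passes over the brush stand, its sheet above the tops of the brushes (z of shield in the frame of brush_stand above 0.16 m and y of shield in the frame of brush_stand between -0.06 and 0.06 m and x of shield in the frame of brush_stand between -0.17 and 0.17 m), for 0.04 s.
At the end, for the whole second after the job is handed in: Held still in the air, touching only the fingers: point midway between the openings (underside) within 8 mm sideways of the nose tip and 4 to 16 mm above it, within 8 degrees of the head's direction with the grip at the chin, within 5 degrees of level; all else where it was (horizontal distance between shield and nose_tip below 0.008 m and z of shield in the frame of nose_tip between 0.004 and 0.016 m and angle between the x axis of shield and the x axis of doll_head, either way round below 0.14 rad and x of shield_grip in the frame of nose_tip below -0.04 m and angle between shield's own z axis and vertical below 0.09 rad and contact force between shield and the fingers above 1 N and contact force between shield and doll_head below 0.05 N and contact force between shield and brush_stand below 0.05 N and linear speed of shield below 0.01 m/s and angular speed of shield below 0.1 rad/s and distance of doll_head from where it was at the start of the episode below 0.006 m and distance of brush_stand from where it was at the start of the episode below 0.01 m and distance of each of brush1_tip, brush2_tip, brush3_tip, brush4_tip, brush5_tip, brush6_tip, compact, bottle, jar from where it was at the start of the episode below 0.02 m); the arm keeps its last pose, push and grip.
It fails at once if the doll's head is touched by the shield, the fingers or the arm (contact force between doll_head and shield above 0.3 N or contact force between doll_head and the fingers above 0.3 N or contact force between doll_head and the arm above 0.3 N).
It fails at once if the head is shifted (distance of doll_head from where it was at the start of the episode above 0.006 m).
It fails at once if the brush stand is shifted or a brush is knocked (distance of brush_stand from where it was at the start of the episode above 0.01 m or distance of any of brush1_tip, brush2_tip, brush3_tip, brush4_tip, brush5_tip, brush6_tip from where it was at the start of the episode above 0.02 m).
It fails at once if a pot or bottle is disturbed (distance of any of compact, bottle, jar from where it was at the start of the episode above 0.02 m).
It also fails if it takes over 48 s, if anything falls off the work surface, if the arm or the gripper's body presses on something with over 40 N, if the wrist force passes 120 N, or if a joint passes its speed limit or range.

## Working session

There is one attempt and no reset: what is moved stays moved. The work goes in short steps, Python scripts to look and compute and a tool call to move; the robot and the scene stay as the last step left them, time stands still between calls to the robot, and variables do not carry over. Pictures are saved under pics/ and viewed, at most 10 in all, crops included, and the job is handed in when it is done.

Besides the shell and the picture viewer there is one more tool, called after ">>>" in YAML: its name, and indented under it one key for each argument. send_rows: Moves the arm, as the interface text tells. Shift numbers are shares of 0.1 m and turn numbers shares of 180 degrees, none past 1 either way. Its arguments: {"type":"object","properties":{"moves":{"type":"array","items":{"type":"array","items":{"type":"number"}}},"newtons":{"type":"number"}},"required":["moves"]}

```bash
ls; mkdir -p pics; python3 - <<'E'
from rig import r, snapshot
import cv2, numpy as np
for n in("top","side"):
    s=snapshot(n); cv2.imwrite(f"pics/{n}0.png",s["color"][:,:,::-1]); print(n,s["fx"],s["cx"],s["cy"],np.round(s["camera_from_world"],3).tolist())
print(r.get_obs())
E
```

```text
pics
top 505.64219575706556 282.35016479447205 208.2460932804717 [[-0.004, -1.0, 0.019, -0.018], [-0.984, 0.001, -0.175, 0.602], [0.175, -0.019, -0.984, 1.034], [0.0, 0.0, 0.0, 1.0]]
side 486.3648156151254 275.06571608558374 206.1306403617337 [[-0.998, -0.065, -0.007, 0.589], [-0.04, 0.699, -0.714, 0.098], [0.051, -0.712, -0.7, 1.145], [0.0, 0.0, 0.0, 1.0]]
{'t': 0.1, 'joint_pos': array([ 9.59212640e-01,  2.59277264e-01,  1.53592896e+00,  1.91933104e-05,
        1.34803214e+00, -2.02809792e-01]), 'qvel': array([-0.00151197, -0.00102736,  0.00029144, -0.00148443,  0.00168996,
        0.00016873]), 'tau': array([ 3.07295915e-03, -4.38209331e+01, -2.84644532e+01,  7.20820692e-02,
        3.62422562e-02, -6.41695738e-05]), 'ee_pos': array([0.21831146, 0.50429273, 0.21791494]), 'tool_rot': array([ 2.02968921e-01,  9.79184834e-01, -7.51870109e-04, -3.34474469e-04]), 'wrist_force': array([-1.01279233,  0.53625866,  0.1627262 ]), 'wrist_torque': array([-0.0423795 ,  0.04601672,  0.01026704]), 'gripper_force': 0.0, 'opening': 0.0930328127168529}
```

View pics/top0.png

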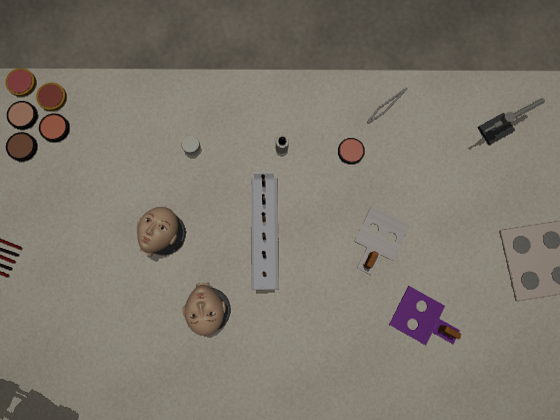

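View pics/side0.png

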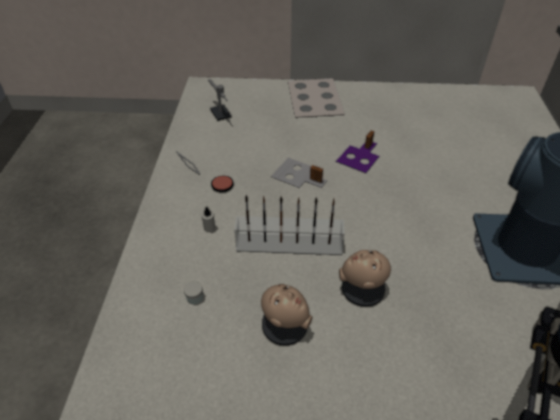

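Top view: the two heads are at (158,230) and (205,308). World +y is image left, so (158,230) is the one farthest left. The aluminium shield is at (380,235) and the purple lookalike at (418,315). The tin with six holes at (535,260) is also no match. In the side view the head is at (286,305), the aluminium shield at (293,172) and its grip at (316,174). I'll check the choice in one close crop.

```bash
python3 - <<'E'
import cv2, numpy as np
t=cv2.imread("pics/top0.png"); s=cv2.imread("pics/side0.png")
def c(im,x,y,w=70,h=52): return cv2.resize(im[y:y+h,x:x+w],(400,300),interpolation=cv2.INTER_CUBIC)
out=np.vstack([np.hstack([c(t,345,197,80,80*3//4+20)[:300],c(t,125,200,80,60)]),np.hstack([c(s,262,150,72,54),c(s,248,275,88,66)])])
cv2.imwrite("pics/crop1.png",np.clip(out*1.4,0,255))
E
```

```text
[ WARN:0@0.098] global loadsave.cpp:1063 imwrite_ Unsupported depth image for selected encoder is fallbacked to CV_8U.
```

View pics/crop1.png

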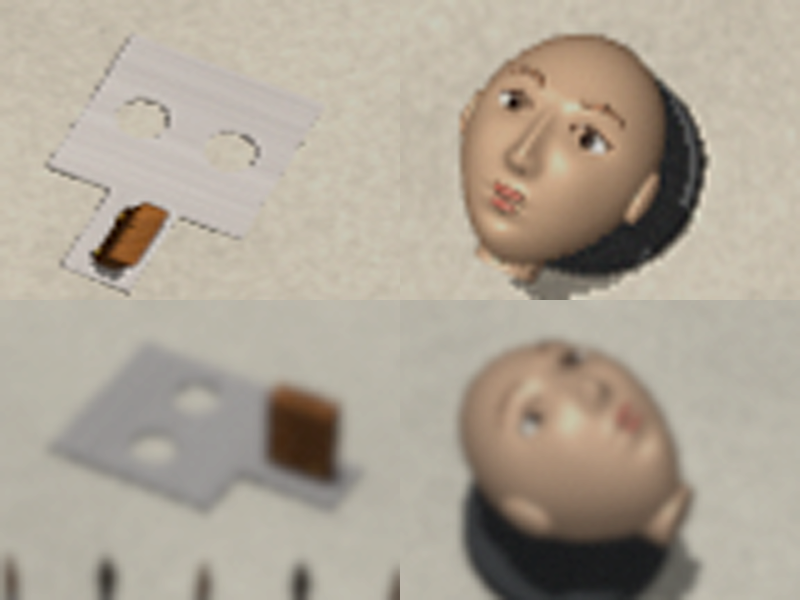

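The crop confirms both choices. Top left is the bare metal sheet with two holes and a wooden grip, with hole centres near (373.6,228.5) and (391.4,237) in the full image. Top right is the head, with its nose tip near (148.4,233) in the top view and (291,294) in the side view. The chin points down-left, so head and shield have nearly the same heading.

```bash
cat > h.py <<'E'
import numpy as np, cv2
from rig import r, snapshot
def ray(s,p):
    T=np.array(s["camera_from_world"]); R=T[:3,:3]
    d=R.T@[(p[0]-s["cx"])/s["fx"],(p[1]-s["cy"])/s["fy"],1]
    return -R.T@T[:3,3], d/np.linalg.norm(d)
def plane(s,p,z):
    o,d=ray(s,p); return o+d*(z-o[2])/d[2]
def tri(rays):
    A=[np.eye(3)-np.outer(d,d) for _,d in rays]
    x=np.linalg.solve(sum(A),sum(a@o for a,(o,_) in zip(A,rays)))
    return x,max(np.linalg.norm(a@(x-o)) for a,(o,_) in zip(A,rays))
def proj(s,X):
    c=np.array(s["camera_from_world"])@[*X,1]; return c[0]/c[2]*s["fx"]+s["cx"],c[1]/c[2]*s["fy"]+s["cy"]
yaw=lambda v: np.degrees(np.arctan2(v[1],v[0]))
E
cat > m.py <<'E'
from h import *
t=snapshot("top"); s=snapshot("side")
TL=lambda x,y:((x+.5)/5-.5+345,(y+.5)/3.75-.5+197)
TR=lambda x,y:((x-399.5)/5-.5+125,(y+.5)/5-.5+200)
BL=lambda x,y:((x+.5)/5.5556-.5+262,(y-299.5)/5.5556-.5+150)
BR=lambda x,y:((x-399.5)/4.5455-.5+248,(y-299.5)/4.5455-.5+275)
P={}
for n,a,b in [("cornA",TL(130,37),BL(148,342)),("cornB",TL(322,106),BL(50,448)),("cornC",TL(243,238),BL(208,513)),
 ("tongueL",TL(60,265),BL(361,469)),("tongueR",TL(130,293),BL(335,508)),
 ("hole1",TL(143,118),BL(198,399)),("hole2",TL(232,150),BL(153,448)),
 ("nose",TR(518,163),BR(597,386)),("lips",TR(508,196),BR(628,418)),("eyeA",TR(513,100),BR(570,360)),("eyeB",TR(592,139),BR(532,420))]:
    X,e=tri([ray(t,a),ray(s,b)]); P[n]=X; print(n,np.round(a,1),np.round(X,4),"err",round(e,4))
c={k:plane(t,TL(*p),.003) for k,p in dict(A=(130,37),B=(322,106),C=(243,238),D=(47,166),L=(60,265),R=(130,293),h1=(143,118),h2=(232,150)).items()}
d=lambda a,b:np.linalg.norm(c[a]-c[b])
print("sizes AB96",d('A','B'),"BC90",d('B','C'),"AD90",d('A','D'),"LR34",d('L','R'),"h44",d('h1','h2'))
for a,b,o in [('A','B',90),('D','C',90),('C','B',0),('D','A',0),('h1','h2',90),('L','R',90)]: print("shield yaw",a+b,yaw(c[b]-c[a])+o)
cen=[(c['A']+c['B']+c['C']+c['D'])/4,(c['h1']+c['h2'])/2]; print("centres",cen)
q=lambda *p:plane(t,TR(*p),.1)
print("head yaw eyes",yaw(q(592,139)-q(513,100))+90,"ears",yaw(q(643,198)-q(465,110))+90,"3d eyes",yaw(P['eyeB']-P['eyeA'])+90,"nose-lips",yaw(P['nose']-P['lips']))
print("nose on z=.1215: top",plane(t,TR(518,163),.1215),"side",plane(s,BR(597,386),.1215))
# top-view colour masks: stand base, brushes, pots
for n,p,z in [("jar",(191,147),.035),("bottle",(282,142),.074),("compact",(351,151),.012),("br1",(263,177),.158),("br6",(264,274),.158)]: print(n,np.round(plane(t,p,z),3))
for n,p in [("sbr_l",(247,198)),("sbr_r",(334,201))]: print(n,np.round(plane(s,p,.158),3))
E
python3 m.py
```

```text
cornA [370.6 206.5] [ 0.5834 -0.1992  0.0927] err 0.015
cornB [409.  224.9] [ 0.6075 -0.3349 -0.101 ] err 0.0197
cornC [393.2 260.1] [ 0.5203 -0.2934 -0.106 ] err 0.0185
tongueL [356.6 267.3] [ 0.4716 -0.1776  0.0347] err 0.0047
tongueR [370.6 274.8] [ 0.4692 -0.2216 -0.0323] err 0.0059
hole1 [373.2 228.1] [ 0.5524 -0.214   0.0445] err 0.0075
hole2 [391.  236.6] [ 0.5602 -0.2749 -0.044 ] err 0.0082
nose [148.2 232.2] [0.5428 0.2489 0.1216] err 0.0012
lips [146.2 238.8] [0.5303 0.2554 0.1095] err 0.0004
eyeA [147.2 219.6] [0.5596 0.2481 0.1392] err 0.0045
eyeB [163.  227.4] [0.5655 0.2313 0.068 ] err 0.0068
sizes AB96 0.09501433297888721 BC90 0.08798042663399573 AD90 0.08758871508459073 LR34 0.03465984729373528 h44 0.04377708611126627
shield yaw AB -26.296362573796927
shield yaw DC -26.53464572086783
shield yaw CB -26.339373566477025
shield yaw DA -27.078534957502235
shield yaw h1h2 -26.178920678216798
shield yaw LR -28.388255572998034
centres [array([ 0.55452562, -0.24222306,  0.003     ]), array([ 0.55588378, -0.24314725,  0.003     ])]
head yaw eyes -26.214826017498794 ears -26.20581696401237 3d eyes 19.12444872555382 nose-lips -27.336903727803328
nose on z=.1215: top [0.54162145 0.24906955 0.1215    ] side [0.54393674 0.24862553 0.1215    ]
jar [0.744 0.184 0.035]
bottle [ 0.743 -0.018  0.074]
compact [ 0.742 -0.177  0.012]
br1 [0.645 0.021 0.158]
br6 [0.457 0.018 0.158]
sbr_l [0.648 0.033 0.158]
sbr_r [0.462 0.031 0.158]
```

The side-view correspondences were swapped: that camera looks along -y, so +y is lower in the image. I'll fix them and measure the grip too.

```bash
cat > m2.py <<'E'
exec(open("m.py").read().split("P={}")[0]); P={}
for n,a,b in [("cornA",TL(130,37),BL(50,448)),("cornB",TL(322,106),BL(148,342)),("cornD",TL(47,166),BL(208,513)),
 ("tongueL",TL(60,265),BL(335,508)),("tongueR",TL(130,293),BL(361,469)),("hole1",TL(143,118),BL(153,448)),("hole2",TL(232,150),BL(198,399)),
 ("eyeA",TR(513,100),BR(532,420)),("eyeB",TR(592,139),BR(570,360))]:
    X,e=tri([ray(t,a),ray(s,b)]); P[n]=X; print(n,np.round(X,4),"err",round(e,4))
print("yaws eyes",yaw(P['eyeB']-P['eyeA'])+90,"holes",yaw(P['hole2']-P['hole1'])+90,"AB",yaw(P['cornB']-P['cornA'])+90,"mid holes",(P['hole1']+P['hole2'])/2)
for n,im,box in (("top",t,(345,240,385,280)),("side",s,(300,155,335,190))):
    x0,y0,x1,y1=box; hsv=cv2.cvtColor(im["color"][y0:y1,x0:x1],cv2.COLOR_RGB2HSV)
    m=((hsv[...,1]>110)).astype(np.uint8); c=max(cv2.findContours(m,0,1)[0],key=cv2.contourArea)
    print(n,cv2.minAreaRect(c+np.array([x0,y0])),m.sum())
o=np.array([.555,-.243]); a=np.radians(-26.4); u=np.array([np.cos(a),np.sin(a)])
for z in (.003,.048):
  for k in (-52,-88):
    for w in (7,-7):
      X=[*(o+u*k/1e3+np.array([-u[1],u[0]])*w/1e3),z]; print("pred",k,w,z,np.round(proj(t,X),1),np.round(proj(s,X),1))
ob=r.get_obs(); from scipy.spatial.transform import Rotation as R
print(R.from_quat(ob["tool_rot"]).as_matrix().round(4).tolist())
E
python3 m2.py
```

```text
cornA [ 0.616  -0.2195  0.0029] err 0.0012
cornB [ 0.5726 -0.3043  0.0041] err 0.0001
cornD [ 5.376e-01 -1.801e-01 -2.000e-04] err 0.0005
tongueL [ 0.4777 -0.1835  0.0033] err 0.0004
tongueR [ 0.4631 -0.2146  0.0011] err 0.0013
hole1 [ 0.5661 -0.2238  0.0019] err 0.0004
hole2 [ 0.546  -0.263   0.0018] err 0.0004
eyeA [0.5699 0.2561 0.1056] err 0.0005
eyeB [0.5549 0.2238 0.1041] err 0.0013
yaws eyes -24.935110083405107 holes -27.154482798673158 AB -27.11218742180597 mid holes [ 0.55607005 -0.24340425  0.00184742]
top ((370.5669860839844, 259.4742126464844), (8.325838088989258, 18.27623176574707), 23.96249008178711) 139
side ((316.0, 173.0), (14.0, 10.0), 90.0) 133
pred -52 7 0.003 [369.6 252.2] [309.2 179.2]
pred -52 -7 0.003 [375.3 255. ] [311.6 176.2]
pred -88 7 0.003 [362.9 266.8] [321.1 183.5]
pred -88 -7 0.003 [368.7 269.6] [323.4 180.5]
pred -52 7 0.048 [373.6 250.3] [309.9 166.4]
pred -52 -7 0.048 [379.6 253.2] [312.3 163.5]
pred -88 7 0.048 [366.6 265.5] [322.1 170.7]
pred -88 -7 0.048 [372.6 268.4] [324.5 167.7]
[[-0.9176, 0.3975, -0.0004], [0.3975, 0.9176, -0.0005], [0.0001, -0.0006, -1.0]]
```

>>> send_rows:
  moves:
    - [1, -0.25, -0.25, 0, 0]
    - [1, -0.5, -0.5, 0, 0]
    - [1, -0.75, -0.75, 0, 0]
    - [1, -1, -1, 0, 0]
  newtons: 30

```text
t: 0.7
ee_pos: [0.2708, 0.372, 0.2186]
tool_rot: [0.203, 0.979, -0.0, 0.0]
wrist_force: [1.2, 1.6, -0.9]
opening: 0.0929
gripper_force: 0.0
```

>>> send_rows:
  moves:
    - [1, -0.25, -0.25, 0, 0]
    - [1, -0.5, -0.5, 0, 0]
    - [1, -0.75, -0.75, 0, 0]
    - [1, -1, -1, 0, 0]

```text
t: 1.1
ee_pos: [0.3229, 0.2404, 0.2188]
tool_rot: [0.203, 0.979, 0.0, 0.0]
wrist_force: [0.0, -0.9, -0.3]
opening: 0.0928
gripper_force: 0.0
```

>>> send_rows:
  moves:
    - [1, -0.25, -0.25, 0, 0]
    - [1, -0.5, -0.5, 0, 0]
    - [1, -0.75, -0.75, 0, 0]
    - [1, -1, -1, 0, 0]

```text
t: 1.5
ee_pos: [0.3749, 0.1088, 0.2188]
tool_rot: [0.203, 0.979, 0.0, 0.0]
wrist_force: [0.7, 0.2, 0.2]
opening: 0.0926
gripper_force: 0.0
```

>>> send_rows:
  moves:
    - [1, -0.25, -0.25, 0, 0]
    - [1, -0.5, -0.5, 0, 0]
    - [1, -0.75, -0.75, 0, 0]
    - [1, -1, -1, 0, 0]

```text
t: 1.9
ee_pos: [0.4269, -0.0228, 0.2188]
tool_rot: [0.203, 0.979, 0.0, 0.0]
wrist_force: [1.3, 0.3, 0.6]
opening: 0.0931
gripper_force: 0.0
```

>>> send_rows:
  moves:
    - [1, -0.25, -0.25, 0, 0]
    - [1, -0.5, -0.5, 0, 0]
    - [1, -0.75, -0.75, 0, 0]
    - [1, -1, -1, 0, 0]
    - [1, -1, -1, 0, 0.018]
    - [1, -1, -1, 0, 0.018]
    - [1, -1, -1, 0, 0.018]

```text
t: 2.6
ee_pos: [0.4784, -0.1525, 0.2185]
tool_rot: [0.23, 0.973, 0.0, -0.0]
wrist_force: [0.2, -0.9, 0.2]
opening: 0.0931
gripper_force: 0.0
```

>>> send_rows:
  moves:
    - [1, -0.2, -0.23, 0, 0]
    - [1, -0.39, -0.46, 0, 0]
    - [1, -0.39, -0.46, 0.33, 0]
    - [1, -0.39, -0.46, 0.66, 0]
    - [1, -0.39, -0.46, 1, 0]

```text
t: 3.1
ee_pos: [0.493, -0.2109, 0.1182]
tool_rot: [0.23, 0.973, -0.0, 0.001]
wrist_force: [-0.2, 0.3, 0.2]
opening: 0.093
gripper_force: 0.0
```

>>> send_rows:
  moves:
    - [1, 0, 0, 0.2, 0]
    - [1, 0, 0, 0.4, 0]
    - [1, 0, 0, 0.5, 0]
    - [1, 0, 0, 0.5, 0]
    - [1, 0, 0, 0.5, 0]

```text
t: 3.6
ee_pos: [0.4933, -0.2114, 0.0694]
tool_rot: [0.23, 0.973, -0.0, 0.0]
wrist_force: [0.1, 0.8, -0.8]
opening: 0.0927
gripper_force: 0.0
```

```bash
python3 - <<'E'
from h import *
t=snapshot("top");s=snapshot("side"); print(r.get_obs()["ee_pos"],r.get_obs()["tool_rot"])
a=t["color"][190:310,310:470]; b=s["color"][110:230,240:400]
o=np.hstack([cv2.resize(i,(400,300),interpolation=2) for i in(a,b)]); cv2.imwrite("pics/pre.png",cv2.convertScaleAbs(o[:,:,::-1],alpha=1.4))
E
```

```text
[ 0.49369306 -0.21180048  0.06993261] [ 2.30312051e-01  9.73116132e-01 -4.31014481e-04  1.08007598e-03]
```

View pics/pre.png

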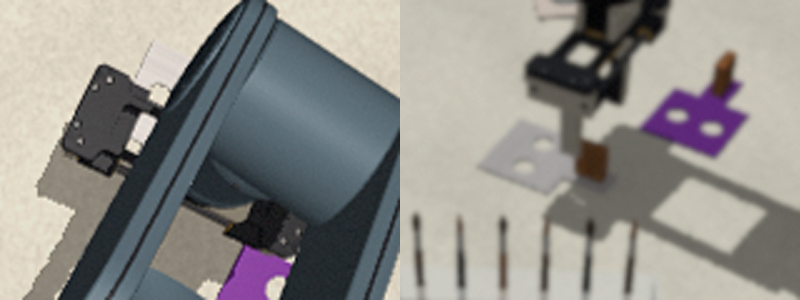

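The fingers straddle the aluminium shield's grip, seen at (590,160) in the crop's side half. The purple sheet lies flat and clear below, so I'll descend and close.

>>> send_rows:
  moves:
    - [1, 0, 0, 0.2, 0]
    - [1, 0, 0, 0.4, 0]
    - [1, 0, 0, 0.55, 0]
    - [1, 0, 0, 0.55, 0]
    - [1, 0, 0, 0.55, 0]
    - [-1, 0, 0, 0.55, 0]
    - [-1, 0, 0, 0.55, 0]
    - [-1, 0, 0, 0.55, 0]
    - [-1, 0, 0, 0.55, 0]
    - [-1, 0, 0, 0.55, 0]
    - [-1, 0, 0, 0.55, 0]
    - [-1, 0, 0, 0.55, 0]
    - [-1, 0, 0, 0.55, 0]
    - [-1, 0, 0, 0.55, 0]
    - [-1, 0, 0, 0.55, 0]
  newtons: 40

```text
t: 5.2
ee_pos: [0.4929, -0.2115, 0.0136]
tool_rot: [0.231, 0.973, 0.0, -0.0]
wrist_force: [0.1, -0.8, -0.5]
opening: 0.0172
gripper_force: 0.0
```

Not closed yet; hold longer.

>>> send_rows:
  moves:
    - [-1, 0, 0, 0, 0]
    - [-1, 0, 0, 0, 0]
    - [-1, 0, 0, 0, 0]
    - [-1, 0, 0, 0, 0]
    - [-1, 0, 0, 0, 0]

```text
t: 5.7
ee_pos: [0.4929, -0.2115, 0.0136]
tool_rot: [0.231, 0.973, -0.0, -0.0]
wrist_force: [0.7, 0.5, 0.1]
opening: 0.0138
gripper_force: 40.0
```

>>> send_rows:
  moves:
    - [-1, 0, 0, -0.1, 0]
    - [-1, 0, 0, -0.2, 0]
    - [-1, 0, 0, -0.3, 0]
    - [-1, 0, 0, -0.45, 0]
    - [-1, 0, 0, -0.6, 0]
    - [-1, 0, 0, -0.8, 0]
    - [-1, 0, 0, -1, 0]
    - [-1, 0, 0, -1, 0]

```text
t: 6.5
ee_pos: [0.4948, -0.2127, 0.1173]
tool_rot: [0.231, 0.973, -0.001, 0.003]
wrist_force: [0.7, -0.5, -0.2]
opening: 0.0136
gripper_force: 40.0
```

>>> send_rows:
  moves:
    - [-1, 0, 0, -0.2, 0]
    - [-1, 0, 0, -0.4, 0]
    - [-1, 0, 0, -0.6, 0]
    - [-1, 0, 0, -0.8, 0]
    - [-1, 0, 0, -1, 0]
    - [-1, 0, 0, -1, 0]
    - [-1, 0, 0, -1, 0]
    - [-1, 0, 0, -1, 0]

```text
t: 7.3
ee_pos: [0.4921, -0.211, 0.2121]
tool_rot: [0.231, 0.973, 0.0, -0.001]
wrist_force: [0.5, 0.6, -0.3]
opening: 0.0136
gripper_force: 40.0
```

```bash
python3 - <<'E'
from h import *
t=snapshot("top");s=snapshot("side"); print(r.get_obs())
cv2.imwrite("pics/heldt.png",t["color"][:,:,::-1]);cv2.imwrite("pics/helds.png",s["color"][:,:,::-1])
a=t["color"][130:310,280:520]; b=s["color"][50:230,230:470]
o=np.hstack([cv2.resize(i,(400,300),interpolation=2) for i in(a,b)]); cv2.imwrite("pics/held.png",cv2.convertScaleAbs(o[:,:,::-1],alpha=1.4))
E
```

```text
{'t': 7.4, 'joint_pos': array([-6.13431782e-01,  2.38791982e-01,  1.57750441e+00, -1.36828255e-06,
        1.32790193e+00, -1.71884517e+00]), 'qvel': array([-0.00024387, -0.00076937, -0.00738606, -0.00026279,  0.00369532,
       -0.00075835]), 'tau': array([ 1.44859587e-02, -4.29782832e+01, -2.85794753e+01, -2.04506825e-02,
        4.02404519e-02,  4.87496236e-04]), 'ee_pos': array([ 0.49220173, -0.21102418,  0.21217403]), 'tool_rot': array([ 2.30596932e-01,  9.73048487e-01,  4.83526860e-04, -1.20978397e-03]), 'wrist_force': array([-0.04417516, -0.0067515 , -1.35463383]), 'wrist_torque': array([ 0.02419408,  0.0586817 , -0.01944969]), 'gripper_force': 39.982852935791016, 'opening': 0.013910778356765416}
```

View pics/held.png

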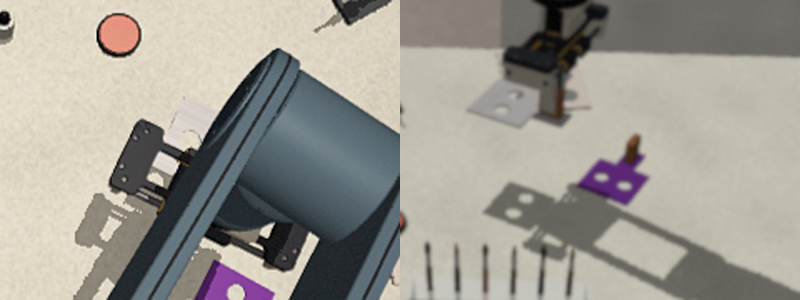

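The shield is held with its sheet at about 0.2 m, which is clear of the brushes. The side half of the crop shows it level at (500,100). I'll carry it across.

>>> send_rows:
  moves:
    - [-1, 0.05, 0.1, 0, 0]
    - [-1, 0.15, 0.29, 0, 0]
    - [-1, 0.26, 0.49, 0, 0]
    - [-1, 0.36, 0.68, 0, 0]
    - [-1, 0.46, 0.87, 0, 0]

```text
t: 7.9
ee_pos: [0.4903, -0.1114, 0.2132]
tool_rot: [0.231, 0.973, 0.0, -0.0]
wrist_force: [-0.1, 0.6, -0.8]
opening: 0.014
gripper_force: 40.0
```

>>> send_rows:
  moves:
    - [-1, 0.11, 0.21, 0, 0]
    - [-1, 0.23, 0.43, 0, 0]
    - [-1, 0.34, 0.65, 0, 0]
    - [-1, 0.46, 0.87, 0, 0]

```text
t: 8.3
ee_pos: [0.4882, -0.0129, 0.2133]
tool_rot: [0.231, 0.973, 0.0, -0.0]
wrist_force: [-0.1, 0.6, -0.4]
opening: 0.0138
gripper_force: 40.0
```

>>> send_rows:
  moves:
    - [-1, 0.11, 0.21, 0, 0]
    - [-1, 0.23, 0.43, 0, 0]
    - [-1, 0.34, 0.65, 0, 0]
    - [-1, 0.46, 0.87, 0, 0]

```text
t: 8.7
ee_pos: [0.486, 0.0854, 0.2133]
tool_rot: [0.231, 0.973, 0.0, -0.0]
wrist_force: [0.5, 0.6, -1.0]
opening: 0.0139
gripper_force: 40.0
```

>>> send_rows:
  moves:
    - [-1, 0.11, 0.21, 0, 0]
    - [-1, 0.23, 0.43, 0, 0]
    - [-1, 0.34, 0.65, 0, 0]
    - [-1, 0.46, 0.87, 0, 0]

```text
t: 9.1
ee_pos: [0.4838, 0.1837, 0.2132]
tool_rot: [0.23, 0.973, -0.0, -0.0]
wrist_force: [-0.2, 0.1, -0.5]
opening: 0.0136
gripper_force: 40.0
```

>>> send_rows:
  moves:
    - [-1, 0.11, 0.21, 0, 0]
    - [-1, 0.23, 0.43, 0, 0]
    - [-1, 0.34, 0.65, 0, 0]
    - [-1, 0.42, 0.78, 0, 0]
    - [-1, 0.46, 0.86, 0, 0]
    - [-1, 0.46, 0.86, 0, 0]
    - [-1, 0.46, 0.86, 0, 0]

```text
t: 9.8
ee_pos: [0.482, 0.2791, 0.2135]
tool_rot: [0.231, 0.973, -0.0, -0.0]
wrist_force: [-0.1, 0.0, -1.2]
opening: 0.0139
gripper_force: 40.0
```

```bash
python3 - <<'E'
from h import *
t=snapshot("top");s=snapshot("side"); o=r.get_obs(); print(o["ee_pos"],o["tool_rot"],o["wrist_force"])
cv2.imwrite("pics/ovt.png",t["color"][:,:,::-1]);cv2.imwrite("pics/ovs.png",s["color"][:,:,::-1])
a=t["color"][165:285,70:230]; b=s["color"][215:335,200:360]
o=np.hstack([cv2.resize(i,(400,300),interpolation=2) for i in(a,b)]); cv2.imwrite("pics/over.png",cv2.convertScaleAbs(o[:,:,::-1],alpha=1.4))
E
```

```text
[0.48217091 0.27873315 0.21363957] [ 2.31039365e-01  9.72944382e-01 -2.05151606e-04 -3.21331270e-06] [ 0.57479584 -0.19920952 -0.83274284]
```

View pics/over.png

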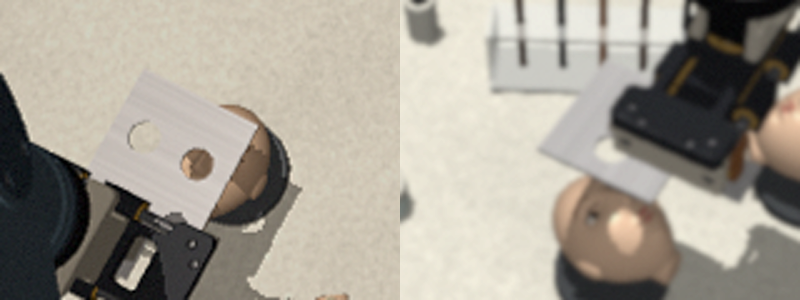

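The shield is above the head and clear of it. In the top crop its corners are A (145,69) and B (257,125), with holes at (143,136) and (197,164). In the side crop A is (541,149), B about (610,62) and D (657,201). Next I'll measure its actual pose.

```bash
cat > m3.py <<'E'
from h import *
t=snapshot("top");s=snapshot("side")
a=lambda x,y:((x+.5)/2.5-.5+70,(y+.5)/2.5-.5+165); b=lambda x,y:((x-399.5)/2.5-.5+200,(y+.5)/2.5-.5+215)
A,e=tri([ray(t,a(145,69)),ray(s,b(541,149))]); print("A",A,e)
B,e=tri([ray(t,a(257,125)),ray(s,b(610,62))]); print("B",B,e)
z=.2030
h=[plane(t,a(*p),z) for p in((143,136),(197,164))]; print("holes",h,"mid",(h[0]+h[1])/2,"d",np.linalg.norm(h[1]-h[0]),"yaw",yaw(h[1]-h[0])+90)
At,Bt,Ct=[plane(t,a(*p),z) for p in((145,69),(257,125),(207,228))]
print("AB",np.linalg.norm(At-Bt),yaw(Bt-At)+90,"BC",np.linalg.norm(Bt-Ct),yaw(Bt-Ct),"mid AC",(At+Ct)/2)
As,Ds=[plane(s,b(*p),z) for p in((541,149),(657,201))]; print("side AD",As,Ds,np.linalg.norm(As-Ds),yaw(As-Ds))
u=np.array([np.cos(np.radians(-26.6)),np.sin(np.radians(-26.6))]); v=np.array([-u[1],u[0]])
print("side origin",(As+Ds)[:2]/2-v*.048, "pred from tcp",r.get_obs()["ee_pos"][:2]+u*.07)
E
python3 m3.py
```

```text
A [0.60503241 0.26985462 0.20293983] 0.0003518414675183761
B [0.56229387 0.1861046  0.20244118] 0.0011300295169480133
holes [array([0.55524381, 0.26880024, 0.203     ]), array([0.53451281, 0.2285592 , 0.203     ])] mid [0.54487831 0.24867972 0.203     ] d 0.045267160237382226 yaw -27.256187643784216
AB 0.09386325458011628 -26.606778455005653 BC 0.0826252479857077 -23.905654223747252 mid AC [0.54658985 0.24460064 0.203     ]
side AD [0.60467491 0.26998292 0.203     ] [0.52347    0.30859204 0.203     ] 0.08991607874138027 -25.428893061438863
side origin [0.54258002 0.24636808] pred from tcp [0.54486589 0.24742718]
```

>>> send_rows:
  moves:
    - [-1, 0.025, 0.004, 0.1, 0]
    - [-1, 0.025, 0.004, 0.2, 0]
    - [-1, 0.025, 0.004, 0.3, 0]
    - [-1, 0.025, 0.004, 0.4, 0]
    - [-1, 0.025, 0.004, 0.5, 0]
    - [-1, 0.025, 0.004, 0.55, 0]
    - [-1, 0.025, 0.004, 0.6, 0]
    - [-1, 0.025, 0.004, 0.6, 0]
    - [-1, 0.025, 0.004, 0.6, 0]
    - [-1, 0.025, 0.004, 0.6, 0]

```text
t: 11.0
ee_pos: [0.4804, 0.2812, 0.1541]
tool_rot: [0.231, 0.973, 0.0, 0.0]
wrist_force: [-0.0, 0.1, -0.8]
opening: 0.0139
gripper_force: 40.0
```

```bash
python3 - <<'E'
from h import *
t=snapshot("top");s=snapshot("side"); o=r.get_obs(); print(o["ee_pos"],o["tool_rot"],o["wrist_force"],o["gripper_force"])
a=t["color"][165:285,70:230]; b=s["color"][235:355,200:360]
o=np.hstack([cv2.resize(i,(400,300),interpolation=2) for i in(a,b)]); cv2.imwrite("pics/low.png",cv2.convertScaleAbs(o[:,:,::-1],alpha=1.4))
E
```

```text
[0.48031359 0.28117037 0.15412674] [2.30581217e-01 9.73052966e-01 2.56124667e-04 4.02901281e-04] [0.30970683 0.75973751 0.08709535] 39.982813596725464
```

View pics/low.png

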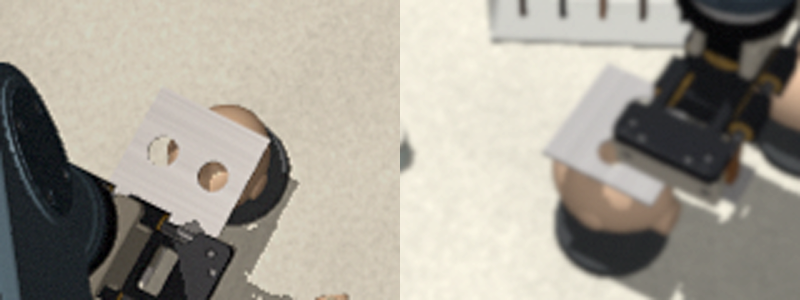

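The shield is now lower and still clear. Top crop: corners (163,88) and (270,141), holes (161,151) and (213,177). Side crop: A (545,153), B (610,66), D (655,204). I'll check the height and offset before the last drop.

```bash
sed -e 's/+215/+235/' -e 's/145,69/163,88/g;s/257,125/270,141/g;s/541,149/545,153/g;s/610,62/610,66/;s/657,201/655,204/g;s/143,136/161,151/;s/197,164/213,177/;s/z=.2030/z=.1435/;s/207,228/225,238/' m3.py > m4.py; python3 m4.py
```

```text
A [0.60323929 0.27253929 0.1426872 ] 0.00039298410782630233
B [0.56082402 0.18769537 0.14119201] 2.6393505006284064e-05
holes [array([0.55271962, 0.27153934, 0.1435    ]), array([0.53228914, 0.23042693, 0.1435    ])] mid [0.54250438 0.25098313 0.1435    ] d 0.045908980760585465 yaw -26.424708876648268
AB 0.09496352491300501 -26.372429301050104 BC 0.08201040840865007 -23.027655670515998 mid AC [0.54385294 0.24583662 0.1435    ]
side AD [0.60355336 0.27302305 0.1435    ] [0.52289675 0.31117698 0.1435    ] 0.08922562072880563 -25.31609589760057
side origin [0.54173262 0.24918061] pred from tcp [0.54278471 0.2498084 ]
```

>>> send_rows:
  moves:
    - [-1, 0, 0, 0.03, 0]
    - [-1, 0, 0, 0.06, 0]
    - [-1, 0, 0, 0.08, 0]
    - [-1, 0, 0, 0.08, 0]
    - [-1, 0, 0, 0.08, 0]
    - [-1, 0, 0, 0.08, 0]
    - [-1, 0, 0, 0.08, 0]
    - [-1, 0, 0, 0.08, 0]
    - [-1, 0, 0, 0.08, 0]
    - [-1, 0, 0, 0.08, 0]

```text
t: 12.2
ee_pos: [0.48, 0.2811, 0.1457]
tool_rot: [0.231, 0.973, -0.0, 0.0]
wrist_force: [-0.7, 0.1, -0.5]
opening: 0.0135
gripper_force: 40.0
```

```bash
python3 - <<'E'
from rig import r
o=r.get_obs(); print(o["ee_pos"],abs(o["qvel"]).max(),o["wrist_force"],o["gripper_force"]); print(r.sign_off())
E
```

```text
[0.48002013 0.28105657 0.1456811 ] 0.0015515990947375714 [-0.67909133  0.0762535  -0.48170661] 39.982858300209045
the job is handed in; nothing more can be done
None
```

The job is handed in, with no verdict returned: the aluminium shield is held still and level over the leftmost head, grip towards the chin, about 10 mm above the nose and 1–2 mm off it sideways by my camera and arm readings.

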